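# Clamp a guitar neck blank in the jig with its star wheel

### The job

Slide the neck blank along the jig's bed until its far end rests against the end stop. Then wind the star wheel clockwise (seen from above), gently pushing one spoke after another with the side of the closed gripper, until the jaw has pushed the blank against the fence and the wheel turns stiffer; from there wind about half a spoke spacing more so that the blank is held firmly but not crushed, and leave it clamped, still against the stop. Do not force the wheel, and leave the jar, screwdriver and wood block alone.

Things in the scene. Friction and masses are not known exactly. Their poses are not given: they have to be found in the camera images.
- jig: Plywood jig base fixed to the bench, 20 mm thick. Own frame: origin on the bench surface, +x along the bed towards the end stop, +y from the star wheel towards the fence. The board spans x -135..135, y -210..130 mm. Its top, 20 mm up, is the bed the blank slides on.
- bed (a point): Point on the bed at x 0, y 20 mm in the jig's frame, about midway between jaw and fence. The fence is a dark wood bar along x (x -85..85 mm, 32 mm high, 22 mm thick) on the +y side. Its face is nominally at y = 56 mm, but it is set anew for each job, up to 3 mm either way, and is not measured.
- end_stop (a point): End stop: dark wood block 30 mm high at the +x end of the bed; this point is on the bed at its face, at x = 100, y = 16 mm in the jig's frame; the face spans y -24..56 mm.
- blank: Loose neck blank, a bar 180 (x) x 56 (y) x 25 mm, brown wood with dark top, brass frets, white inlays; 0.17 to 0.35 kg. Origin: centre of underside, x along its length, near the jig's x. Starts between jaw and fence with 6 to 18 mm total side play, 20 to 50 mm short of the end stop (seated: origin 90 mm before the stop face). Friction on the bed up to its own weight.
- wheel: Steel star wheel on a vertical axis; origin on the axis at the spokes' centre height, 103 mm above the bench. Hub radius 22 mm, 15 mm up and down from there. Five round spokes 12 mm thick at 0, 72, 144, 216, 288 degrees from the wheel's own x axis (it turns with the wheel), ending in black balls of 22 mm diameter centred 86 mm out. Pushes above 30 N overload it.
- spoke_end (a point): Centre of the ball on the wheel's first spoke, 86 mm out along the wheel's x axis; turns with the wheel. Turning clockwise seen from above (negative about +z) closes the jaw 5.73 mm per radian by rack and pinion; the wheel stays where it is left. It has no stop that matters before the blank is pinched.
- gearbox (a point): Centre of the grey gearbox's top, 70 mm above the bench under the wheel; box 60 (x) x 56 (y) mm. Wheel torque: about 0.52 N m unloaded (8 to 9 N of push 60 mm from the axis); once the blank is pinched it grows by 0.0057 N m per newton of pinch, about 0.37 N m (65 N of pinch) per radian turned, 6 N of push per radian at 60 mm.
- jaw: Aluminium jaw with a cork-faced pad, moved by the wheel along the jig's +y towards the fence. Origin on the bed under the pad's face. Pad 70 mm along x; top of jaw 58 mm above the bench. The pad is sprung, about 11 N per mm of jaw travel. Wanted pinch on the blank: 25 to 70 N; above 85 N the blank is crushed.
- jar: Amber glass jar with brass lid, 60 mm diameter, 85 mm high, origin at the centre of its underside; not to be moved.
- screwdriver: Screwdriver with yellow handle lying on the bench beside the jig; origin at its underside, shaft along x; not to be moved.
- caul: Pale wood block 90 x 45 x 30 mm lying on the bench beside the jig, origin at the centre of its underside; not to be moved.
Things that resemble listed ones, but are neither listed nor needed, are in the scene too. What is shaped like the blank but green is not meant.

How it is judged:
On the way, in this order (a step that is already met when the one before it is completed fails the run):
1. the blank's far end rests against the end stop (gap under 3 mm) before it is pinched (x of blank in the frame of jig above 0.007 m and contact force between jaw and blank below 10 N), for 0.2 s.
2. the jaw pinches the blank with at least 25 N (contact force between jaw and blank above 25 N), for 0.2 s.
At the end, for the whole second after the job is handed in: The blank lies flat on the bed, its far end within 4 mm of the end stop, along the fence (within 0.05 rad), at rest and pinched by the jaw with 25 to 70 N (contact force between jaw and blank between 25 and 70 N and x of blank in the frame of jig above 0.006 m and angle between the x axis of blank and the x axis of jig, either way round below 0.05 rad and z of blank in the frame of jig below 0.023 m and angle between blank's own z axis and vertical below 0.05 rad and linear speed of blank below 0.01 m/s); the robot touches nothing.
It fails at once if the pinch on the blank exceeds 85 N: crushed (contact force between jaw and blank above 85 N).
It fails at once if the robot pushes the wheel with more than 30 N (contact force between any of the arm, the fingers and wheel above 30 N).
It fails at once if the jar is moved more than 25 mm (distance of jar from where it was at the start of the episode above 0.025 m).
It fails at once if the screwdriver is moved more than 25 mm (distance of screwdriver from where it was at the start of the episode above 0.025 m).
It fails at once if the wood block is moved more than 25 mm (distance of caul from where it was at the start of the episode above 0.025 m).
It also fails if it takes over 72 s, if anything falls off the work surface, if the arm or the gripper's body presses on something with over 40 N, if the wrist force passes 120 N, or if a joint passes its speed limit or range.

### The arm

A 6-joint arm with a two-finger parallel gripper is mounted at the origin on the work surface. World frame = base frame: x ahead of the robot, y to its left, z up, the work surface at z = 0. Lengths are in m, angles in rad, forces in N, time in s.
With the tool pointing down it reaches from about 0.425 to 0.95 m from the base axis. Payload 3.5 kg.
Tool frame: the origin (TCP) lies between the finger pads; the fingertips stand 22 mm ahead of it and the grasp point (between the pads) lies 3 mm ahead of it (ctrl.nose_length is the z of the fingertips in the tool frame, in m); z points along the fingers, y is the line along which they close (so a half turn about z gives the same grasp; the last joint's range is limited). The gripper opens to 85 mm and grips with 20 to 120 N. Pads are 22 mm wide; open, the fingers measure 114 mm over their backs; the gripper's body (76 mm by 85 mm) begins 54 mm behind the grasp point. The pads swing forward as they close: fully open they stand 13 mm farther back than shut.
Start: joints at [1.191, 0.286, 1.577, -0, 1.279, -0.15], TCP at [0.154, 0.657, 0.253] pointing down, gripper open.
Joint ranges: [-2.77, 2.77], [-0.9, 2.22], [0.21, 2.48], [-1.53, 4.67], [0.24, 2.81], [-2.84, 2.84]. Speed limits (rad/s): [2.79, 2.79, 3.14, 3.14, 3.14, 3.14].

### API

Orientations are given as a unit quaternion [x, y, z, w].
In Python, from plant import ctrl gives the robot as it stands. The module is installed in compiled form; this text tells all that it offers.
- The arm moves only by the tool send_rows, never from a script. Its argument "rows" is text: rows parted by semicolons, each of 7 numbers parted by spaces: the turn, a rotation vector about the tool's x, y, z in a scale on which 1.0 is 180 degrees, then the shift along the tool's x, y, z in normalised numbers (1 is 400 mm), then the opening, from -1 (shut) to 1 (fully open). A call has 1 to 8 rows; each row is the pose to reach, as a shift and turn from the pose commanded when the call began, along the tool's axes at that moment; what a row does not reach only later rows make up. A row lasts 1/8 s, in which the tool goes at most 62.5 mm and 10.7 degrees, less where a joint would pass 70% of its speed; a pose out of reach is approached as far as the arm can. A call with a gripper value outside its range is refused whole. The fingers move at their own pace and stop on an object; "grip_force" is the grip in N (left out, the last holds). Time passes only in rows, so rows that repeat a pose let the fingers close. It gives the time, the measured TCP pose, the force, the opening and the grip force at its end, in the units of the state.
- ctrl.get_state(): the state, without advancing time (a new reading comes with each control period).
- ctrl.read_camera(name): name is "scene" or "top" or "wrist"; returns a dict with "color" (480x640x3 uint8, red, green, blue), "fx", "fy", "cx", "cy" (pixels), "extrinsics" (4x4, takes a point from world to camera coordinates). Camera axes: x right, y down, z forward; pixel columns grow to the right and rows downward; lengths in m; the calibration is good to about 2 mm. The wrist camera is an equidistant fisheye: a pixel r from the principal point sees the ray r / f radians off the axis. A picture is of the moment at which its call begins. There is no depth.
- ctrl.sign_off(): hands the job in; it is judged then, once.
Trained networks look in a picture, given as the dict that the camera call returned (one of the last four; its "shot" number tells which), for a name from the list of things; names that differ only in an ending like _2 or _b are one class to them, and where a whole thing is asked for, a point or a joint stands for the part that bears it (a point fixed in the world has none). Each returns a list of dicts, best first, with "p" (0 to 1); they miss things now and then, are a little off and sometimes report something else, mostly with a low value. They report only what shows in the picture. A call takes as long as a camera call. They do not tell look-alikes from the thing itself.
- ctrl.look_for(picture, target): "position" ([x, y, z] in m, in the coordinates of the camera as it stood for that picture, good to about 4 mm: the middle of the surface that is visible of it).
The state is a dict: "time": time; "qpos": joint angles; "dq": joint speeds; "joint_efforts": joint torques, N m; "eef_pos": TCP position; "tcp_rot": TCP orientation; "contact_force": force on the tool from outside, world axes, zero at the start; "wrist_torque": the same for the moment, N m; "opening": opening from 0.0 (shut) to 1.0 (fully open); "finger_force": force on a finger pad.
Only numpy, scipy, OpenCV 4.12 (cv2) and the standard library are available. Lean on these libraries where they do the work, as an engineer would, in place of code of your own. Each camera call takes 0.05 s, during which the arm holds its last target. There are 200 camera calls.

## Working session

There is one attempt and no reset: what is moved stays moved. The work goes in short steps, Python scripts to look and compute and a tool call to move; the robot and the scene stay as the last step left them, time stands still between calls to the robot, and variables do not carry over. Pictures are saved under pics/ and viewed, at most 10 in all, crops included, and the job is handed in when it is done.

Besides the shell and the picture viewer there is one more tool, called after "Call:" in YAML: its name, and indented under it one key for each argument. send_rows: Moves the arm, as the interface text tells. Its arguments: {"type":"object","properties":{"rows":{"type":"string"},"grip_force":{"type":"number"}},"required":["rows"]}

```bash
mkdir -p pics
cat > h.py <<'E'
import numpy as np, cv2
from plant import ctrl
from scipy.spatial.transform import Rotation as R
def look(pic,t,n=3):
    E=np.linalg.inv(pic["extrinsics"]); out=[]
    for d in ctrl.look_for(pic,t)[:n]:
        p=E[:3,:3]@np.array(d["position"])+E[:3,3]; out.append((round(d["p"],2),(p*1000).round().astype(int).tolist()))
    return out
def save(pic,name): cv2.imwrite("pics/"+name,cv2.cvtColor(pic["color"],cv2.COLOR_RGB2BGR))
def proj(pic,p):
    E=pic["extrinsics"]; q=E[:3,:3]@np.array(p)+E[:3,3]; return [pic["fx"]*q[0]/q[2]+pic["cx"],pic["fy"]*q[1]/q[2]+pic["cy"]]
def unproj(pic,u,v,z):
    E=np.linalg.inv(pic["extrinsics"]); d=E[:3,:3]@np.array([(u-pic["cx"])/pic["fx"],(v-pic["cy"])/pic["fy"],1]); o=E[:3,3]
    return o+d*(z-o[2])/d[2]
E
python3 - <<'E'
from h import *
print(ctrl.get_state(), ctrl.nose_length)
for c in ["top","scene"]:
    p=ctrl.read_camera(c); save(p,c+"0.png"); print(c,p["fx"],np.linalg.inv(p["extrinsics"])[:3,3])
    for t in ["jig","bed","end_stop","blank","wheel","spoke_end","gearbox","jaw","jar","screwdriver","caul"]: print(t,look(p,t))
E
```

```text
{'time': 0.0, 'qpos': array([ 1.19097257e+00,  2.87172281e-01,  1.57820209e+00, -2.17036044e-05,
        1.27858508e+00, -1.50022196e-01]), 'dq': array([ 0.00125074,  0.0004912 ,  0.00150804, -0.00097803, -0.00034634,
        0.0008439 ]), 'joint_efforts': array([ 3.80170904e-04, -4.05979049e+01, -2.92629468e+01, -1.04587959e-04,
        5.89477466e-03, -4.08975520e-07]), 'eef_pos': array([0.15351485, 0.65668149, 0.25192912]), 'tcp_rot': array([ 1.14644925e-01,  9.93405829e-01, -1.14483341e-03, -2.99829551e-04]), 'contact_force': array([-0.58427515, -0.43531024,  1.28992014]), 'wrist_torque': array([ 0.02514713, -0.02645248, -0.02107834]), 'finger_force': 0.0, 'opening': 0.9992038639228196} 0.022
top 546.9207776712824 [0.22896126 0.13031501 1.44379977]
jig [(0.76, [598, 50, 21])]
bed [(0.77, [596, 49, 14])]
end_stop [(0.63, [598, 50, 21])]
blank [(0.89, [251, -231, 19]), (0.73, [592, 139, 47]), (0.67, [262, 388, 22])]
wheel [(0.91, [566, -14, 109]), (0.2, [597, 47, 16])]
spoke_end [(0.62, [570, -19, 105])]
gearbox [(0.71, [592, 50, 17])]
jaw [(0.91, [576, 67, 52]), (0.5, [743, 301, 80])]
jar [(0.92, [739, 300, 81]), (0.18, [598, 50, 21])]
screwdriver [(0.94, [514, 310, 19]), (0.35, [593, 139, 43])]
caul [(0.94, [782, 51, 32])]
scene 487.0497427557465 [ 1.25772355 -0.28487986  0.89183834]
jig [(0.69, [791, 47, 32]), (0.65, [641, 26, 22])]
bed [(0.68, [641, 25, 22])]
end_stop [(0.94, [642, 23, 19])]
blank [(0.96, [279, 385, 22]), (0.92, [611, 137, 46]), (0.87, [480, 506, 22])]
wheel []
spoke_end [(0.95, [577, -19, 109])]
gearbox [(0.63, [639, 26, 21])]
jaw [(0.71, [590, 70, 50]), (0.44, [577, -19, 109])]
jar [(0.84, [762, 291, 54])]
screwdriver [(0.62, [523, 309, 16])]
caul [(0.74, [797, 46, 35])]
```

View pics/top0.png

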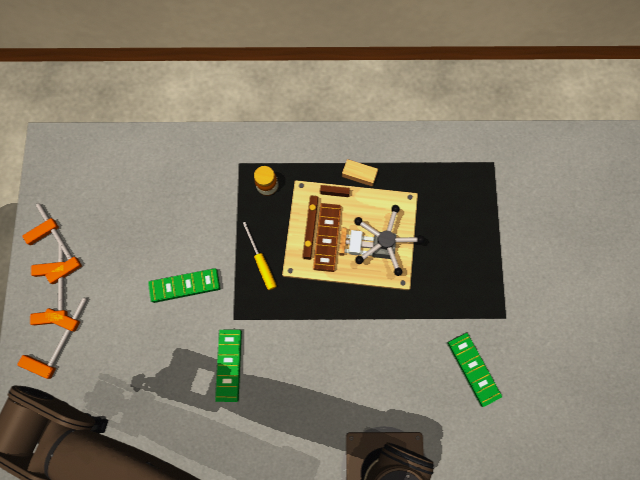

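View pics/scene0.png

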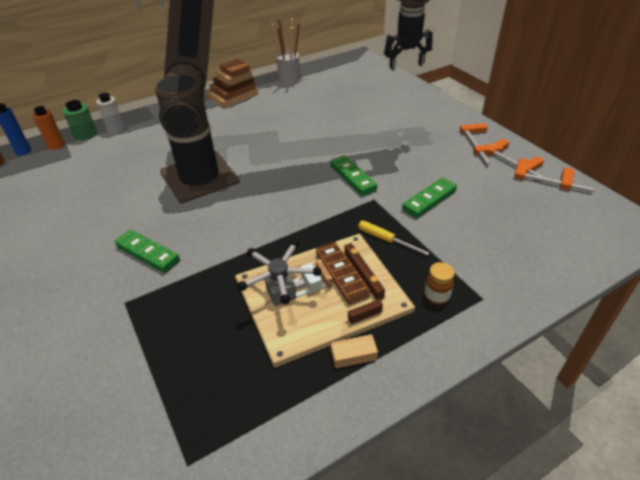

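The top view shows the jig at (350,235), with end stop (336,190), fence (310,228), brown blank (327,238) and wheel hub (387,239). Things that could be taken for the blank are the brown bar (327,238) and green bars (184,285), (228,365) and (474,370). I choose the brown one and will check it in a close crop.

Run:
```python
from h import *
c=cv2.imread("pics/top0.png")[155:305,235:435]; cv2.imwrite("pics/crop.png",cv2.resize(c,None,fx=4,fy=4,interpolation=cv2.INTER_CUBIC))
```

```text
(no output)
```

View pics/crop.png

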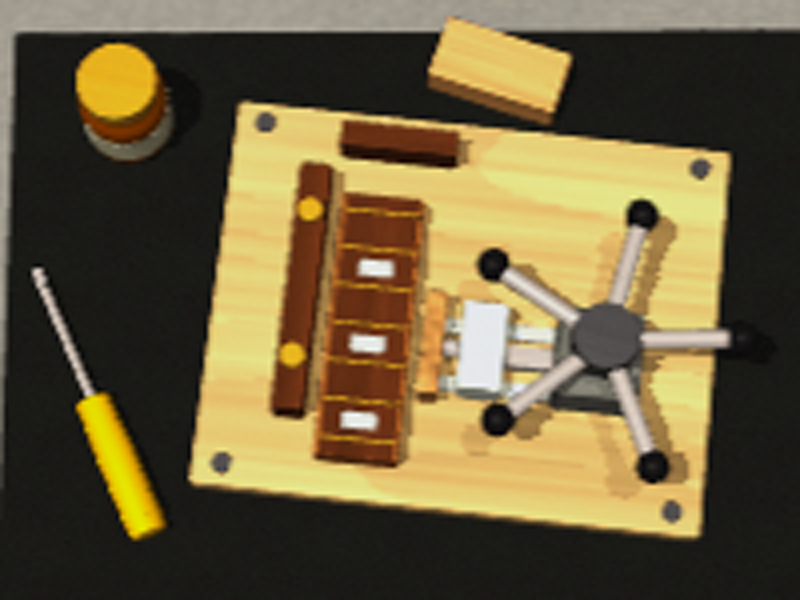

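The crop confirms it: brown blank with brass frets and three white inlays at crop (367,343). Board corners are at (240,103), (730,153), (702,537), (190,484), wheel balls at (641,214), (492,264), (497,419), (652,466), (740,338), and the stop's face edge at about (342..458,158).

Run:
```python
from h import *
import json
p=ctrl.read_camera("top")
f=lambda pts,z:np.array([unproj(p,235+x/4,155+y/4,z) for x,y in pts])*1000
c=f([(240,103),(730,153),(702,535),(190,482)],.02)[:,:2]
J=np.array([(135,130),(135,-210),(-135,-210),(-135,130)],float)
A=(J-J.mean(0)); B=c-c.mean(0); th=np.arctan2((A[:,0]*B[:,1]-A[:,1]*B[:,0]).sum(),(A*B).sum())
Rm=np.array([[np.cos(th),-np.sin(th)],[np.sin(th),np.cos(th)]]); o=c.mean(0)-Rm@J.mean(0)
print("yaw",np.degrees(th),"o",o,"resid",(c-(J@Rm.T+o)).round(1).tolist())
w2j=lambda q:((np.array(q)[:,:2]-o)@Rm).round(1).tolist()
b=f([(641,214),(492,264),(497,419),(652,466),(740,338)],.103); h=f([(608,336)],.118)
print("hub",h,w2j(h),"ballmean",b.mean(0)[:2])
ctr=b.mean(0); print("ball ang jig",[(np.degrees(np.arctan2(*(q-ctr)[1::-1]))-np.degrees(th)).round(1) for q in b],[np.hypot(*(q-ctr)[:2]).round() for q in b])
bl=f([(345,195),(425,203),(402,465),(315,459)],.045); print("blank",w2j(bl),w2j([bl.mean(0)]))
print("inlays",w2j(f([(376,268),(367,343),(358,420)],.046)))
print("fence top",w2j(f([(303,163),(332,166),(304,415),(274,411)],.052)))
print("stop top",w2j(f([(344,122),(460,131),(457,150 if 0 else 165),(342,153)],.05)))
print("jawpad",w2j(f([(430,292),(446,293),(437,400),(418,398)],.058)))
np.savez("jig.npz",th=th,o=o)
```

```text
yaw -6.362943769626732 o [614.21848416 113.53974874] resid [[-1.7, -0.8], [-1.8, 1.0], [2.1, 0.2], [1.4, -0.4]]
hub [[569.11979187 -11.45615242 118.        ]] [[-31.0, -129.2]] ballmean [570.84792304 -10.71184303]
ball ang jig [np.float64(-10.9), np.float64(61.0), np.float64(133.1), np.float64(-155.1), np.float64(-83.3)] [np.float64(87.0), np.float64(86.0), np.float64(86.0), np.float64(86.0), np.float64(86.0)]
blank [[67.0, 48.5], [67.1, -5.4], [-112.2, -8.7], [-114.2, 48.0]] [[-23.1, 20.6]]
inlays [[18.3, 22.3], [-33.4, 22.7], [-85.6, 23.0]]
fence top [[84.1, 78.5], [84.0, 59.0], [-87.3, 58.1], [-86.8, 77.8]]
stop top [[116.5, 54.5], [118.4, -23.7], [94.3, -24.1], [94.5, 53.5]]
jawpad [[2.4, -15.1], [2.8, -25.6], [-69.5, -27.0], [-69.5, -14.6]]
```

Units first: shifts go in shares of 400 mm and turns go in shares of 180 degrees. So -300 mm / 400 = -0.75, -260 mm / 400 = -0.65.

Call:
send_rows:
  rows: "0 0 0 -0.0375 -0.0375 0 -1; 0 0 0 -0.125 -0.125 0.025 -1; 0 0 0 -0.23 -0.23 0.05 -1; 0 0 0 -0.335 -0.335 0.0875 -1; 0 0 0 -0.44 -0.44 0.125 -1; 0 0 0 -0.545 -0.545 0.1625 -1; 0 0 0 -0.65 -0.65 0.2 -1; 0 0 0 -0.75 -0.75 0.225 -1"
  grip_force: 40

```text
time: 2.25
eef_pos: [0.3781, 0.295, 0.163]
tcp_rot: [0.115, 0.993, 0.0, 0.0]
contact_force: [0.7, -0.0, 1.3]
opening: -0.0
finger_force: 0.0
```

To row units: -121 mm / 400 = -0.3025, -108 mm / 400 = -0.27, -6.8 degrees / 180 = -0.0378.

Call:
send_rows:
  rows: "0 0 0 -0.1 -0.1 0.0125 -1; 0 0 -0.0167 -0.2 -0.2 0.025 -1; 0 0 -0.0278 -0.27 -0.27 0.03 -1; 0 0 -0.0378 -0.3025 -0.3025 0.03 -1; 0 0 -0.0378 -0.3025 -0.3025 0.03 -1; 0 0 -0.0378 -0.3025 -0.3025 0.03 -1"

```text
time: 3.0
eef_pos: [0.4674, 0.1519, 0.1513]
tcp_rot: [0.056, 0.998, 0.0, -0.0]
contact_force: [0.7, -0.0, -0.5]
opening: 0.002
finger_force: 0.0
```

```bash
cat >> h.py <<'E'
Z=np.load("jig.npz"); th=float(Z["th"]); o=Z["o"]; Rm=np.array([[np.cos(th),-np.sin(th)],[np.sin(th),np.cos(th)]])
def st():
    s=ctrl.get_state(); r=R.from_quat(s["tcp_rot"]).as_matrix()
    print("t",round(s["time"],2),"tcp",(s["eef_pos"]*1000).round(1),"jig",(Rm.T@(s["eef_pos"][:2]*1000-o)).round(1),"yaw_y vs jig",round(np.degrees(np.arctan2(r[1,1],r[0,1])-th)-90,2),"F jig",np.append(Rm.T@s["contact_force"][:2],s["contact_force"][2]).round(2),"op",round(s["opening"],3))
    return s
E
python3 - <<'E'
from h import *
st(); p=ctrl.read_camera("wrist"); save(p,"w1.png")
E
```

```text
t 3.0 tcp [467.4 151.9 151.3] jig [-150.2   21.9] yaw_y vs jig -0.01 F jig [ 0.69  0.05 -0.48] op 0.002
```

View pics/w1.png

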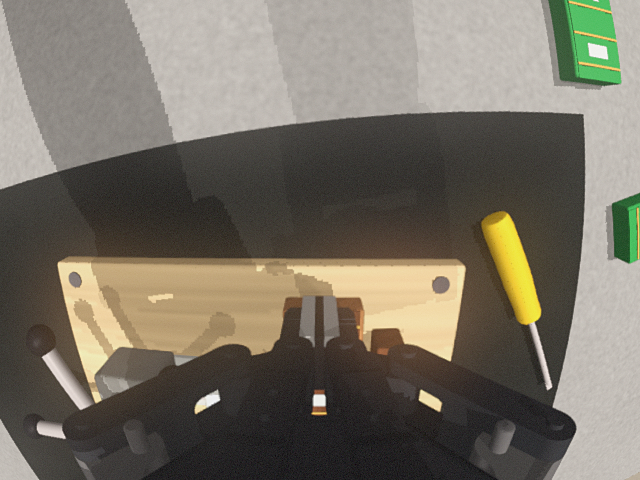

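The wrist view shows the closed fingertips at (320,300), centred on the blank's near end (285..362,300), with clear space before it. Descending now.

To row units: 101 mm / 400 = 0.2525, 85 mm / 400 = 0.2125.

Call:
send_rows:
  rows: "0 0 0 0 -0.0025 0.0625 -1; 0 0 0 0 -0.0025 0.1375 -1; 0 0 0 0 -0.0025 0.2125 -1; 0 0 0 0 -0.0025 0.2525 -1; 0 0 0 -0.0125 -0.0025 0.2525 -1; 0 0 0 -0.025 -0.0025 0.2525 -1; 0 0 0 -0.0375 -0.0025 0.2525 -1; 0 0 0 -0.0475 -0.0025 0.2525 -1"

```text
time: 4.05
eef_pos: [0.4877, 0.1483, 0.0513]
tcp_rot: [0.056, 0.998, 0.0, 0.001]
contact_force: [-0.7, -0.4, 0.1]
opening: -0.003
finger_force: 0.0
```

To row units: -24 mm / 400 = -0.06, -21 mm / 400 = -0.0525.

Call:
send_rows:
  rows: "0 0 0 -0.0075 0 0 -1; 0 0 0 -0.015 0 0 -1; 0 0 0 -0.0225 0 0 -1; 0 0 0 -0.03 0 0 -1; 0 0 0 -0.0375 0 0 -1; 0 0 0 -0.045 0 0 -1; 0 0 0 -0.0525 0 0 -1; 0 0 0 -0.06 0 0 -1"

```text
time: 5.05
eef_pos: [0.5106, 0.1456, 0.0501]
tcp_rot: [0.056, 0.998, -0.0, 0.0]
contact_force: [-2.4, 0.3, -2.2]
opening: -0.005
finger_force: 0.6
```

Run:
```python
from h import *
st(); p=ctrl.read_camera("top"); c=p["color"][155:305,235:435]; cv2.imwrite("pics/c2.png",cv2.resize(cv2.cvtColor(c,cv2.COLOR_RGB2BGR),None,fx=4,fy=4,interpolation=cv2.INTER_CUBIC))
```

```text
t 5.05 tcp [510.6 145.6  50.1] jig [-106.5   20.3] yaw_y vs jig -0.01 F jig [-2.41  0.07 -2.22] op -0.005
```

View pics/c2.png

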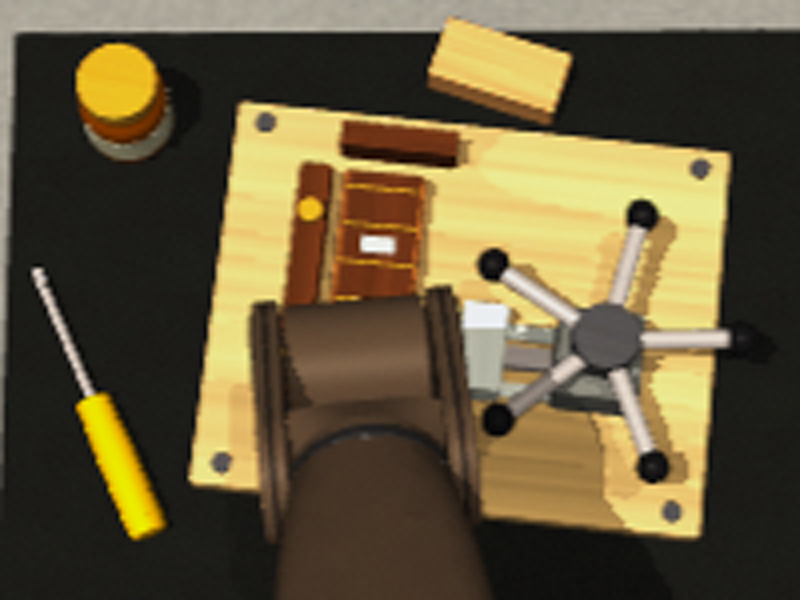

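The far inlay moved from (376,268) to (377,244) in the crop, about 16 mm. The blank is straight and its far edge (170) is still short of the stop. I'll push on more slowly.

To row units: -13 mm / 400 = -0.0325, -12 mm / 400 = -0.03.

Call:
send_rows:
  rows: "0 0 0 -0.005 0 0 -1; 0 0 0 -0.01 0 0 -1; 0 0 0 -0.015 0 0 -1; 0 0 0 -0.02 0 0 -1; 0 0 0 -0.025 0 0 -1; 0 0 0 -0.0275 0 0 -1; 0 0 0 -0.03 0 0 -1; 0 0 0 -0.0325 0 0 -1"

```text
time: 6.1
eef_pos: [0.5233, 0.1442, 0.0503]
tcp_rot: [0.056, 0.998, -0.0, -0.0]
contact_force: [-2.4, 0.5, 0.3]
opening: 0.0
finger_force: 1.0
```

To row units: -2 mm / 400 = -0.005, -1.5 mm / 400 = -0.0038.

Call:
send_rows:
  rows: "0 0 0 -0.0013 0 0 -1; 0 0 0 -0.0025 0 0 -1; 0 0 0 -0.0038 0 0 -1; 0 0 0 -0.005 0 0 -1"

```text
time: 6.6
eef_pos: [0.5253, 0.144, 0.0504]
tcp_rot: [0.056, 0.998, 0.0, -0.0]
contact_force: [-2.8, 0.3, -0.4]
opening: -0.003
finger_force: 1.1
```

To row units: -2 mm / 400 = -0.005, -1.5 mm / 400 = -0.0038.

Call:
send_rows:
  rows: "0 0 0 -0.0013 0 0 -1; 0 0 0 -0.0025 0 0 -1; 0 0 0 -0.0038 0 0 -1; 0 0 0 -0.005 0 0 -1"

```text
time: 7.1
eef_pos: [0.5255, 0.144, 0.0503]
tcp_rot: [0.055, 0.998, -0.0, -0.003]
contact_force: [-8.8, 1.4, 8.1]
opening: 0.001
finger_force: 4.6
```

The stop is reached: the tool no longer advances and the force has risen to 9 N. Now I back off, rise and look.

To row units: -120 mm / 400 = -0.3, -110 mm / 400 = -0.275.

Call:
send_rows:
  rows: "0 0 0 0.0075 0 0 -1; 0 0 0 0.025 0 0 -1; 0 0 0 0.055 0 -0.025 -1; 0 0 0 0.0675 0 -0.1 -1; 0 0 0 0.0675 0 -0.2 -1; 0 0 0 0.0675 0 -0.275 -1; 0 0 0 0.0675 0.15 -0.3 -1; 0 0 0 0.0675 0.275 -0.3 -1"

```text
time: 8.1
eef_pos: [0.5143, 0.2575, 0.1728]
tcp_rot: [0.056, 0.998, 0.001, 0.003]
contact_force: [1.2, -0.2, -0.4]
opening: 0.003
finger_force: 0.0
```

Run:
```python
from h import *
s=st(); print(s["qpos"].round(2)); p=ctrl.read_camera("top"); c=p["color"][155:305,235:435]; cv2.imwrite("pics/c3.png",cv2.resize(cv2.cvtColor(c,cv2.COLOR_RGB2BGR),None,fx=4,fy=4,interpolation=cv2.INTER_CUBIC))
```

```text
t 8.1 tcp [514.3 257.5 172.8] jig [-115.2  132. ] yaw_y vs jig -0.08 F jig [ 1.25 -0.05 -0.41] op 0.003
[ 0.29  0.15  1.9  -0.    1.09 -1.17]
```

View pics/c3.png

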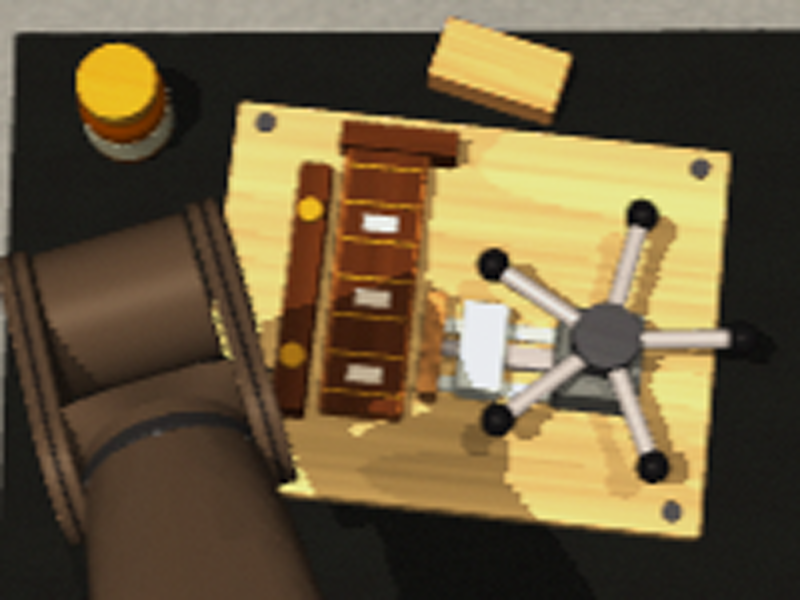

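The blank's far end now meets the stop edge at (385,150) and the blank is straight. The wheel is unchanged, with balls at (492,264) and (641,214). Moving above the gap behind the spoke ending at (492,264).

To row units: -193.5 mm / 400 = -0.4838, -83.6 mm / 400 = -0.209, 29 degrees / 180 = 0.1611.

Call:
send_rows:
  rows: "0 0 0 -0.025 -0.05 0 -1; 0 0 0.0333 -0.075 -0.15 0 -1; 0 0 0.0667 -0.125 -0.275 0 -1; 0 0 0.1111 -0.175 -0.3875 0 -1; 0 0 0.15 -0.2 -0.4625 0 -1; 0 0 0.1611 -0.209 -0.4838 0 -1; 0 0 0.1611 -0.209 -0.4838 0 -1; 0 0 0.1611 -0.209 -0.4838 0 -1"

```text
time: 9.15
eef_pos: [0.574, 0.0556, 0.1702]
tcp_rot: [0.303, 0.953, 0.0, -0.0]
contact_force: [0.1, -0.4, 0.2]
opening: 0.004
finger_force: 0.0
```

```bash
cat >> h.py <<'E'
C=np.array([-30.,-128.7])
def pose(phi,d,r=58): # jig xy of TCP for a spoke at phi (deg), tool y along it
    a=np.radians(phi); u=np.array([np.cos(a),np.sin(a)]); return C+r*u+d*np.array([-u[1],u[0]])
def wheel(s): # spoke angle implied by measured TCP if in contact (d=17)
    v=Rm.T@(s["eef_pos"][:2]*1000-o)-C; rr=np.hypot(*v); return rr,np.degrees(np.arctan2(v[1],v[0])-np.arcsin(17/rr))
def rel(s,xy,z,yaw):
    "row (tool rotz deg, shift mm) from measured pose to jig xy, z mm, yaw (jig deg of tool y)"
    r=R.from_quat(s["tcp_rot"]); w=np.append(Rm@xy+o,z)-s["eef_pos"]*1000; sh=r.inv().apply(w)
    m=r.as_matrix(); y0=np.degrees(np.arctan2(m[1,1],m[0,1])-th); return np.append((y0-yaw+180)%360-180,sh).round(1)
E
python3 - <<'E'
from h import *
s=st(); print(rel(s,pose(61,34),114,61)); p=ctrl.read_camera("wrist"); save(p,"w2.png")
E
```

```text
t 9.15 tcp [574.   55.6 170.2] jig [-33.6 -62. ] yaw_y vs jig -28.88 F jig [ 0.13 -0.42  0.18] op 0.004
[ 0.1 -1.5  1.4 56.2]
```

View pics/w2.png

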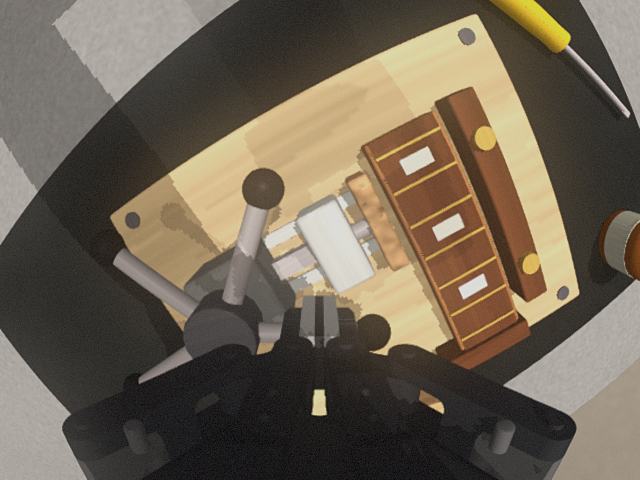

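Run:
```python
from h import *
p=ctrl.read_camera("wrist")
def fp(xy,z):
    E=p["extrinsics"]; w=np.append((Rm@np.array(xy)+o)/1000,z/1000); q=E[:3,:3]@w+E[:3,3]; t=np.arctan2(np.hypot(q[0],q[1]),q[2]); k=p["fx"]*t/np.hypot(q[0],q[1]); return (round(q[0]*k+p["cx"]),round(q[1]*k+p["cy"]))
print("balls",[fp(pose(a,0,86),103) for a in (-11,61,133,-155)],"hubtop",fp(C,118))
print("tip now",fp([-33.6,-62],148),"tip at 92",fp(pose(61,34),92))
```

```text
balls [(274, 434), (369, 334), (260, 192), (106, 249)] hubtop (216, 345)
tip now (318, 314) tip at 92 (321, 273)
```

The view shows the pushed spoke's ball at (374,331), the next ball at (263,187) and the hub at (220,330). This agrees with my model within about 5 px, so the gap under the tips is clear and I'm descending.

To row units: 56 mm / 400 = 0.14, -1.5 mm / 400 = -0.0038.

Call:
send_rows:
  rows: "0 0 0 -0.0038 0.0038 0.02 -1; 0 0 0 -0.0038 0.0038 0.05 -1; 0 0 0 -0.0038 0.0038 0.08 -1; 0 0 0 -0.0038 0.0038 0.105 -1; 0 0 0 -0.0038 0.0038 0.125 -1; 0 0 0 -0.0038 0.0038 0.14 -1; 0 0 0 -0.0038 0.0038 0.14 -1"

```text
time: 10.12
eef_pos: [0.5761, 0.0548, 0.1138]
tcp_rot: [0.304, 0.953, -0.0, -0.0]
contact_force: [0.3, -0.3, 0.4]
opening: -0.002
finger_force: 0.0
```

Run:
```python
from h import *
s=st(); print(wheel(s))
print(rel(s,pose(61,19),114,61))
for k in range(1,9): print(rel(s,pose(61-3*k,15),114,61-3*k))
```

```text
t 10.12 tcp [576.1  54.8 113.8] jig [-31.4 -62.6] yaw_y vs jig -29.01 F jig [ 0.37 -0.25  0.43] op -0.002
(np.float64(66.14092470607223), np.float64(76.278788855812))
[ -0.  -14.2   0.8  -0.2]
[  3.  -21.3   1.5  -0.2]
[  6.  -24.4   2.1  -0.2]
[  9.  -27.5   2.5  -0.2]
[ 12.  -30.6   2.7  -0.2]
[ 15.  -33.8   2.7  -0.2]
[ 18.  -36.9   2.6  -0.2]
[ 21.  -40.    2.3  -0.2]
[ 24.  -43.1   1.9  -0.2]
```

To row units: -18 mm / 400 = -0.045, -17 mm / 400 = -0.0425.

Call:
send_rows:
  rows: "0 0 0 -0.01 0 0 -1; 0 0 0 -0.02 0.0013 0 -1; 0 0 0 -0.03 0.002 0 -1; 0 0 0 -0.035 0.002 0 -1; 0 0 0 -0.0375 0.002 0 -1; 0 0 0 -0.04 0.002 0 -1; 0 0 0 -0.0425 0.002 0 -1; 0 0 0 -0.045 0.002 0 -1"

```text
time: 11.12
eef_pos: [0.5894, 0.0467, 0.1144]
tcp_rot: [0.304, 0.953, 0.0, -0.004]
contact_force: [-8.0, 5.3, 7.1]
opening: 0.001
finger_force: 4.7
```

Run:
```python
from h import *
s=st(); print(wheel(s))
for k in range(1,9): print(rel(s,pose(61-3*k,15),114,61-3*k))
```

```text
t 11.12 tcp [589.4  46.7 114.4] jig [-17.3 -69.1] yaw_y vs jig -29.01 F jig [-8.49  4.34  7.05] op 0.001
(np.float64(60.9125075897616), np.float64(61.71226862226392))
[ 3.  -5.8  0.4  0.3]
[ 6.  -8.9  1.   0.3]
[  9.  -12.    1.4   0.3]
[ 12.  -15.1   1.6   0.3]
[ 15.  -18.3   1.6   0.2]
[ 18.  -21.4   1.5   0.2]
[ 21.  -24.5   1.2   0.2]
[ 24.  -27.6   0.8   0.2]
```

To row units: -24.9 mm / 400 = -0.0623, -21.8 mm / 400 = -0.0545, 24 degrees / 180 = 0.1333.

Call:
send_rows:
  rows: "0 0 0.0167 -0.0075 0.0018 0 -1; 0 0 0.0333 -0.0153 0.003 0 -1; 0 0 0.05 -0.0233 0.004 0 -1; 0 0 0.0667 -0.031 0.0045 0 -1; 0 0 0.0833 -0.0388 0.0048 0 -1; 0 0 0.1 -0.0468 0.0045 0 -1; 0 0 0.1167 -0.0545 0.0038 0 -1; 0 0 0.1333 -0.0623 0.0028 0 -1"

```text
time: 12.12
eef_pos: [0.6105, 0.0337, 0.1144]
tcp_rot: [0.496, 0.868, 0.0, -0.004]
contact_force: [-7.5, 6.4, 6.1]
opening: -0.001
finger_force: 4.6
```

Run:
```python
from h import *
s=st(); print(wheel(s))
```

```text
t 12.12 tcp [610.5  33.7 114.4] jig [  5.1 -79.7] yaw_y vs jig -53.11 F jig [-8.21  5.56  6.09] op -0.001
(np.float64(60.27321825371967), np.float64(37.960544448685425))
```

To row units: -24.9 mm / 400 = -0.0623, -6.1 mm / 400 = -0.0153, 24 degrees / 180 = 0.1333.

Call:
send_rows:
  rows: "0 0 0.0167 -0.0075 0.0018 0 -1; 0 0 0.0333 -0.0153 0.003 0 -1; 0 0 0.05 -0.0233 0.004 0 -1; 0 0 0.0667 -0.031 0.0045 0 -1; 0 0 0.0833 -0.0388 0.0048 0 -1; 0 0 0.1 -0.0468 0.0045 0 -1; 0 0 0.1167 -0.0545 0.0038 0 -1; 0 0 0.1333 -0.0623 0.0028 0 -1"

```text
time: 13.12
eef_pos: [0.6244, 0.0135, 0.1144]
tcp_rot: [0.666, 0.746, 0.0, -0.004]
contact_force: [-5.5, 8.4, 5.3]
opening: 0.002
finger_force: 4.5
```

To row units: -24.9 mm / 400 = -0.0623, -21.8 mm / 400 = -0.0545, 24 degrees / 180 = 0.1333.

Call:
send_rows:
  rows: "0 0 0.0167 -0.0075 0.0018 0 -1; 0 0 0.0333 -0.0153 0.003 0 -1; 0 0 0.05 -0.0233 0.004 0 -1; 0 0 0.0667 -0.031 0.0045 0 -1; 0 0 0.0833 -0.0388 0.0048 0 -1; 0 0 0.1 -0.0468 0.0045 0 -1; 0 0 0.1167 -0.0545 0.0038 0 -1; 0 0 0.1333 -0.0623 0.0028 0 -1"

```text
time: 14.12
eef_pos: [0.6291, -0.0105, 0.1143]
tcp_rot: [0.807, 0.591, 0.001, -0.003]
contact_force: [-3.6, 10.6, 3.4]
opening: 0.004
finger_force: 4.3
```

Run:
```python
from h import *
s=st(); print(wheel(s),s["qpos"].round(2))
```

```text
t 14.12 tcp [629.1 -10.5 114.3] jig [  28.5 -121.6] yaw_y vs jig -101.15 F jig [-4.78 10.09  3.35] op 0.004
(np.float64(58.93015596672144), np.float64(-9.891500809215442)) [-0.18  0.33  1.79  0.01  1.02  0.12]
```

To row units: -46 mm / 400 = -0.115, -42 mm / 400 = -0.105.

Call:
send_rows:
  rows: "0 0 0 0.0125 0 0 -1; 0 0 0 0.03 0 0 -1; 0 0 0 0.0425 0 -0.02 -1; 0 0 0 0.0425 0 -0.07 -1; 0 0 0 0.0425 0 -0.105 -1; 0 0 0 0.0425 0 -0.115 -1"

```text
time: 14.88
eef_pos: [0.6363, 0.002, 0.163]
tcp_rot: [0.806, 0.592, 0.001, 0.002]
contact_force: [-0.3, 0.2, -0.1]
opening: -0.005
finger_force: 0.0
```

Run:
```python
from h import *
s=st()
for k in range(1,9): a=-11+9*k; print(rel(s,pose(a,34),160,a))
p=ctrl.read_camera("top"); save(p,"t3.png"); c=p["color"][155:305,235:435]; cv2.imwrite("pics/c4.png",cv2.resize(cv2.cvtColor(c,cv2.COLOR_RGB2BGR),None,fx=4,fy=4,interpolation=cv2.INTER_CUBIC))
```

```text
t 14.88 tcp [636.3   2.  163. ] jig [  34.3 -108.4] yaw_y vs jig -101.02 F jig [-0.31  0.18 -0.09] op -0.005
[-9.  10.5 -7.3  3. ]
[-18.   18.1 -14.6   3. ]
[-27.   24.5 -23.    3. ]
[-36.   29.4 -32.3   2.9]
[-45.   32.9 -42.3   2.9]
[-54.   34.7 -52.7   2.8]
[-63.   35.  -63.2   2.8]
[-72.   33.5 -73.7   2.7]
```

View pics/c4.png

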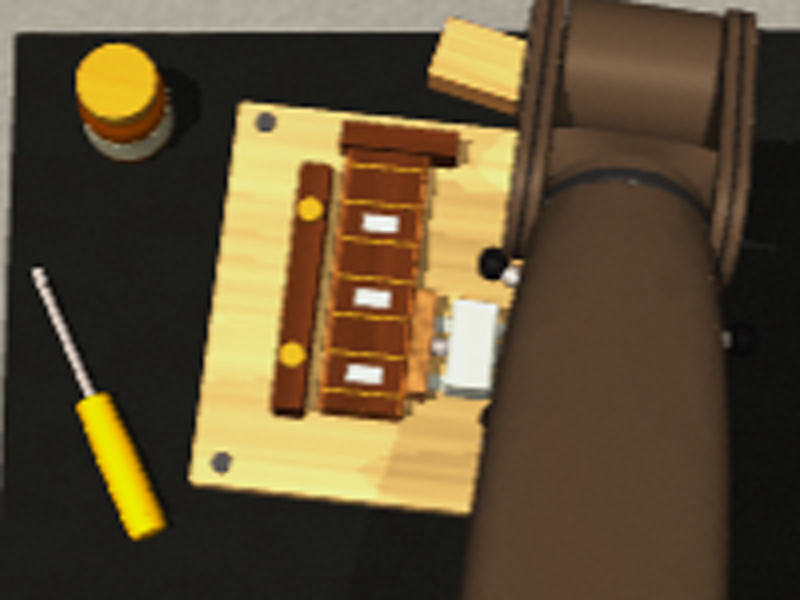

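The ball is back at (492,264), so the wheel turned exactly one spacing. The jaw pad (424,345) is now close to the blank, which hasn't moved. On to the next spoke.

To row units: -73.7 mm / 400 = -0.1843, -63.2 mm / 400 = -0.158, -72 degrees / 180 = -0.4.

Call:
send_rows:
  rows: "0 0 -0.05 0.0263 -0.0183 0 -1; 0 0 -0.1 0.0453 -0.0365 0 -1; 0 0 -0.15 0.0613 -0.0575 0 -1; 0 0 -0.2 0.0735 -0.0808 0 -1; 0 0 -0.25 0.0823 -0.1058 0 -1; 0 0 -0.3 0.0868 -0.1318 0 -1; 0 0 -0.35 0.0875 -0.158 0 -1; 0 0 -0.4 0.0838 -0.1843 0 -1"

```text
time: 15.92
eef_pos: [0.574, 0.0564, 0.1598]
tcp_rot: [0.301, 0.954, -0.0, -0.0]
contact_force: [1.1, 0.1, 0.8]
opening: -0.001
finger_force: 0.0
```

To row units: 48 mm / 400 = 0.12, 44 mm / 400 = 0.11.

Call:
send_rows:
  rows: "0 0 0 0 0 0.0125 -1; 0 0 0 0 0 0.035 -1; 0 0 0 0 0 0.0625 -1; 0 0 0 0 0 0.09 -1; 0 0 0 0 0 0.11 -1; 0 0 0 0 0 0.12 -1; 0 0 0 0 0 0.12 -1"

```text
time: 16.8
eef_pos: [0.5747, 0.0563, 0.112]
tcp_rot: [0.304, 0.953, -0.0, -0.0]
contact_force: [-1.3, 0.8, 0.4]
opening: 0.006
finger_force: 0.0
```

Run:
```python
from h import *
s=st(); print(rel(s,pose(61,19),114,61))
```

```text
t 16.8 tcp [574.7  56.3 112. ] jig [-32.9 -61.2] yaw_y vs jig -29.01 F jig [-1.36  0.62  0.43] op 0.006
[ -0.  -16.3   0.4  -2. ]
```

To row units: -20 mm / 400 = -0.05, -19 mm / 400 = -0.0475.

Call:
send_rows:
  rows: "0 0 0 -0.0125 0 -0.0025 -1; 0 0 0 -0.025 0.001 -0.005 -1; 0 0 0 -0.035 0.001 -0.005 -1; 0 0 0 -0.04 0.001 -0.005 -1; 0 0 0 -0.0425 0.001 -0.005 -1; 0 0 0 -0.045 0.001 -0.005 -1; 0 0 0 -0.0475 0.001 -0.005 -1; 0 0 0 -0.05 0.001 -0.005 -1"

```text
time: 17.8
eef_pos: [0.5892, 0.0466, 0.1143]
tcp_rot: [0.304, 0.953, 0.0, -0.004]
contact_force: [-7.8, 6.5, 6.2]
opening: -0.001
finger_force: 4.7
```

To row units: -24.9 mm / 400 = -0.0623, -21.8 mm / 400 = -0.0545, 24 degrees / 180 = 0.1333.

Call:
send_rows:
  rows: "0 0 0.0167 -0.0075 0.0018 0 -1; 0 0 0.0333 -0.0153 0.003 0 -1; 0 0 0.05 -0.0233 0.004 0 -1; 0 0 0.0667 -0.031 0.0045 0 -1; 0 0 0.0833 -0.0388 0.0048 0 -1; 0 0 0.1 -0.0468 0.0045 0 -1; 0 0 0.1167 -0.0545 0.0038 0 -1; 0 0 0.1333 -0.0623 0.0028 0 -1"

```text
time: 18.8
eef_pos: [0.6101, 0.0338, 0.1143]
tcp_rot: [0.496, 0.868, 0.0, -0.004]
contact_force: [-7.8, 6.8, 6.7]
opening: 0.004
finger_force: 4.8
```

To row units: -24.9 mm / 400 = -0.0623, -21.8 mm / 400 = -0.0545, 24 degrees / 180 = 0.1333.

Call:
send_rows:
  rows: "0 0 0.0167 -0.0075 0.0018 0 -1; 0 0 0.0333 -0.0153 0.003 0 -1; 0 0 0.05 -0.0233 0.004 0 -1; 0 0 0.0667 -0.031 0.0045 0 -1; 0 0 0.0833 -0.0388 0.0048 0 -1; 0 0 0.1 -0.0468 0.0045 0 -1; 0 0 0.1167 -0.0545 0.0038 0 -1; 0 0 0.1333 -0.0623 0.0028 0 -1"

```text
time: 19.8
eef_pos: [0.624, 0.0136, 0.1142]
tcp_rot: [0.666, 0.746, 0.0, -0.004]
contact_force: [-6.5, 9.5, 5.3]
opening: -0.004
finger_force: 4.6
```

Run:
```python
from h import *
s=st(); print(wheel(s))
```

```text
t 19.8 tcp [624.   13.6 114.2] jig [ 20.8 -98.2] yaw_y vs jig -77.13 F jig [-7.55  8.67  5.27] op -0.004
(np.float64(59.23979928051405), np.float64(14.298469242406933))
```

```bash
cat >> h.py <<'E'
def torque(n=6):
    T=[]; Q=[]
    for i in range(n):
        s=ctrl.get_state(); m=R.from_quat(s["tcp_rot"]).as_matrix(); v=(s["eef_pos"]-.011*m[:,0])[:2]-(Rm@C+o)/1000
        f=s["contact_force"]; T.append(v[0]*f[1]-v[1]*f[0]); Q.append(np.linalg.norm(f)); ctrl.read_camera("top")
    print("torque",np.mean(T).round(3),"+-",np.std(T).round(3),"F",np.mean(Q).round(1),"wheel",wheel(s)[1].round(1),"r",wheel(s)[0].round(1),"t",round(s["time"],2))
E
python3 -c "
from h import *
torque()"
```

```text
torque 0.496 +- 0.062 F 10.6 wheel 13.9 r 59.3 t 20.05
```

To row units: -12.4 mm / 400 = -0.031, -10.8 mm / 400 = -0.027, 10.5 degrees / 180 = 0.0583.

Call:
send_rows:
  rows: "0 0 0.0083 -0.0038 0.001 0 -1; 0 0 0.0167 -0.0075 0.0018 0 -1; 0 0 0.025 -0.0115 0.0025 0 -1; 0 0 0.0333 -0.0153 0.003 0 -1; 0 0 0.0417 -0.0193 0.0038 0 -1; 0 0 0.05 -0.0233 0.004 0 -1; 0 0 0.0583 -0.027 0.0045 0 -1; 0 0 0.0667 -0.031 0.0045 0 -1"

```text
time: 21.1
eef_pos: [0.6277, 0.0019, 0.1142]
tcp_rot: [0.74, 0.673, 0.001, -0.004]
contact_force: [-5.3, 9.9, 4.2]
opening: -0.004
finger_force: 4.6
```

```bash
python3 -c "
from h import *
torque()"
```

```text
torque 0.534 +- 0.024 F 11.3 wheel 2.2 r 59.0 t 21.35
```

To row units: -12.4 mm / 400 = -0.031, -4.6 mm / 400 = -0.0115, 12 degrees / 180 = 0.0667.

Call:
send_rows:
  rows: "0 0 0.0083 -0.0038 0.001 0 -1; 0 0 0.0167 -0.0075 0.0018 0 -1; 0 0 0.025 -0.0115 0.0025 0 -1; 0 0 0.0333 -0.0153 0.003 0 -1; 0 0 0.0417 -0.0193 0.0038 0 -1; 0 0 0.05 -0.0233 0.004 0 -1; 0 0 0.0583 -0.027 0.0045 0 -1; 0 0 0.0667 -0.031 0.0045 0 -1"

```text
time: 22.4
eef_pos: [0.6288, -0.0103, 0.1142]
tcp_rot: [0.806, 0.592, 0.001, -0.004]
contact_force: [-3.5, 10.1, 3.4]
opening: -0.001
finger_force: 4.5
```

```bash
python3 -c "
from h import *
torque()"
```

```text
torque 0.505 +- 0.031 F 10.7 wheel -9.9 r 58.7 t 22.65
```

To row units: -46 mm / 400 = -0.115, -42 mm / 400 = -0.105.

Call:
send_rows:
  rows: "0 0 0 0.0125 0 0 -1; 0 0 0 0.03 0 0 -1; 0 0 0 0.0425 0 -0.02 -1; 0 0 0 0.0425 0 -0.07 -1; 0 0 0 0.0425 0 -0.105 -1; 0 0 0 0.0425 0 -0.115 -1"

```text
time: 23.45
eef_pos: [0.636, 0.0019, 0.1631]
tcp_rot: [0.806, 0.592, 0.001, 0.002]
contact_force: [0.0, 0.0, -0.8]
opening: 0.004
finger_force: 0.0
```

To row units: -73.7 mm / 400 = -0.1843, -63.2 mm / 400 = -0.158, -72 degrees / 180 = -0.4.

Call:
send_rows:
  rows: "0 0 -0.05 0.0263 -0.0183 0 -1; 0 0 -0.1 0.0453 -0.0365 0 -1; 0 0 -0.15 0.0613 -0.0575 0 -1; 0 0 -0.2 0.0735 -0.0808 0 -1; 0 0 -0.25 0.0823 -0.1058 0 -1; 0 0 -0.3 0.0868 -0.1318 0 -1; 0 0 -0.35 0.0875 -0.158 0 -1; 0 0 -0.4 0.0838 -0.1843 0 -1"

```text
time: 24.45
eef_pos: [0.574, 0.0563, 0.1603]
tcp_rot: [0.301, 0.954, -0.0, -0.0]
contact_force: [-0.4, -0.2, 0.1]
opening: -0.002
finger_force: 0.0
```

Run:
```python
from h import *
s=st(); print(rel(s,pose(61,34),114,61))
```

```text
t 24.45 tcp [574.   56.3 160.3] jig [-33.7 -61.4] yaw_y vs jig -28.71 F jig [-0.41 -0.22  0.11] op -0.002
[ 0.3 -1.8  0.9 46.3]
```

To row units: 46 mm / 400 = 0.115, 43 mm / 400 = 0.1075, 0.3 degrees / 180 = 0.0017.

Call:
send_rows:
  rows: "0 0 0.0017 -0.0025 0.0013 0.0125 -1; 0 0 0.0017 -0.0025 0.0013 0.035 -1; 0 0 0.0017 -0.0025 0.0013 0.0625 -1; 0 0 0.0017 -0.0025 0.0013 0.09 -1; 0 0 0.0017 -0.0025 0.0013 0.1075 -1; 0 0 0.0017 -0.0025 0.0013 0.115 -1; 0 0 0.0017 -0.0025 0.0013 0.115 -1"

```text
time: 25.32
eef_pos: [0.5756, 0.0561, 0.1142]
tcp_rot: [0.306, 0.952, -0.0, -0.0]
contact_force: [1.0, 0.7, -0.2]
opening: -0.0
finger_force: 0.0
```

To row units: -19 mm / 400 = -0.0475, -18 mm / 400 = -0.045.

Call:
send_rows:
  rows: "0 0 0 -0.0125 0 0 -1; 0 0 0 -0.025 0.001 0 -1; 0 0 0 -0.0325 0.001 0 -1; 0 0 0 -0.0375 0.001 0 -1; 0 0 0 -0.04 0.001 0 -1; 0 0 0 -0.0425 0.001 0 -1; 0 0 0 -0.045 0.001 0 -1; 0 0 0 -0.0475 0.001 0 -1"

```text
time: 26.32
eef_pos: [0.5891, 0.0469, 0.1143]
tcp_rot: [0.306, 0.952, 0.0, -0.004]
contact_force: [-7.9, 5.4, 7.0]
opening: 0.003
finger_force: 4.8
```

```bash
python3 -c "
from h import *
torque()"
```

```text
torque 0.516 +- 0.034 F 10.6 wheel 62.0 r 60.9 t 26.57
```

To row units: -12.4 mm / 400 = -0.031, -10.8 mm / 400 = -0.027, 12 degrees / 180 = 0.0667.

Call:
send_rows:
  rows: "0 0 0.0083 -0.0038 0.001 0 -1; 0 0 0.0167 -0.0075 0.0018 0 -1; 0 0 0.025 -0.0115 0.0025 0 -1; 0 0 0.0333 -0.0153 0.003 0 -1; 0 0 0.0417 -0.0193 0.0038 0 -1; 0 0 0.05 -0.0233 0.004 0 -1; 0 0 0.0583 -0.027 0.0045 0 -1; 0 0 0.0667 -0.031 0.0045 0 -1"

```text
time: 27.62
eef_pos: [0.6002, 0.0416, 0.1143]
tcp_rot: [0.405, 0.915, 0.0, -0.004]
contact_force: [-7.0, 6.3, 6.0]
opening: 0.0
finger_force: 4.8
```

```bash
python3 -c "
from h import *
torque()"
```

```text
torque 0.556 +- 0.016 F 11.2 wheel 50.2 r 60.6 t 27.88
```

To row units: -12.4 mm / 400 = -0.031, -10.8 mm / 400 = -0.027, 12 degrees / 180 = 0.0667.

Call:
send_rows:
  rows: "0 0 0.0083 -0.0038 0.001 0 -1; 0 0 0.0167 -0.0075 0.0018 0 -1; 0 0 0.025 -0.0115 0.0025 0 -1; 0 0 0.0333 -0.0153 0.003 0 -1; 0 0 0.0417 -0.0193 0.0038 0 -1; 0 0 0.05 -0.0233 0.004 0 -1; 0 0 0.0583 -0.027 0.0045 0 -1; 0 0 0.0667 -0.031 0.0045 0 -1"

```text
time: 28.92
eef_pos: [0.6101, 0.0341, 0.1143]
tcp_rot: [0.498, 0.867, 0.001, -0.004]
contact_force: [-6.4, 8.1, 6.2]
opening: 0.005
finger_force: 5.0
```

```bash
python3 -c "
from h import *
torque()"
```

```text
torque 0.547 +- 0.029 F 11.0 wheel 38.3 r 60.3 t 29.18
```

To row units: -12.4 mm / 400 = -0.031, -10.8 mm / 400 = -0.027, 12 degrees / 180 = 0.0667.

Call:
send_rows:
  rows: "0 0 0.0083 -0.0038 0.001 0 -1; 0 0 0.0167 -0.0075 0.0018 0 -1; 0 0 0.025 -0.0115 0.0025 0 -1; 0 0 0.0333 -0.0153 0.003 0 -1; 0 0 0.0417 -0.0193 0.0038 0 -1; 0 0 0.05 -0.0233 0.004 0 -1; 0 0 0.0583 -0.027 0.0045 0 -1; 0 0 0.0667 -0.031 0.0045 0 -1"

```text
time: 30.22
eef_pos: [0.6179, 0.0252, 0.1143]
tcp_rot: [0.586, 0.81, 0.001, -0.004]
contact_force: [-5.4, 10.1, 6.4]
opening: -0.005
finger_force: 5.7
```

```bash
python3 -c "
from h import *
torque(10)"
```

```text
torque 0.628 +- 0.023 F 12.3 wheel 26.9 r 59.9 t 30.68
```

To row units: -12.4 mm / 400 = -0.031, -10.8 mm / 400 = -0.027, 12 degrees / 180 = 0.0667.

Call:
send_rows:
  rows: "0 0 0.0083 -0.0038 0.001 0 -1; 0 0 0.0167 -0.0075 0.0018 0 -1; 0 0 0.025 -0.0115 0.0025 0 -1; 0 0 0.0333 -0.0153 0.003 0 -1; 0 0 0.0417 -0.0193 0.0038 0 -1; 0 0 0.05 -0.0233 0.004 0 -1; 0 0 0.0583 -0.027 0.0045 0 -1; 0 0 0.0667 -0.031 0.0045 0 -1"

```text
time: 31.72
eef_pos: [0.6239, 0.0148, 0.1143]
tcp_rot: [0.668, 0.745, 0.001, -0.004]
contact_force: [-4.7, 11.9, 5.3]
opening: 0.001
finger_force: 6.4
```

```bash
python3 -c "
from h import *
torque(10)"
```

```text
torque 0.698 +- 0.035 F 13.4 wheel 15.3 r 59.6 t 32.17
```

To row units: -11.3 mm / 400 = -0.0283, -9.3 mm / 400 = -0.0233, 11 degrees / 180 = 0.0611.

Call:
send_rows:
  rows: "0 0 0.0083 -0.0038 0.001 0 -1; 0 0 0.0167 -0.0075 0.0018 0 -1; 0 0 0.025 -0.0115 0.0025 0 -1; 0 0 0.0333 -0.0153 0.003 0 -1; 0 0 0.0417 -0.0193 0.0038 0 -1; 0 0 0.05 -0.0233 0.004 0 -1; 0 0 0.0611 -0.0283 0.0045 0 -1"

```text
time: 33.1
eef_pos: [0.6274, 0.0045, 0.1144]
tcp_rot: [0.736, 0.677, 0.002, -0.005]
contact_force: [-2.7, 13.6, 4.2]
opening: -0.002
finger_force: 7.0
```

```bash
python3 -c "
from h import *
torque(10)"
```

```text
torque 0.768 +- 0.027 F 14.5 wheel 4.7 r 59.3 t 33.55
```

Torque has risen 0.24 N m over baseline, about 43 N of pinch and about 37° past onset. I release and move clear.

To row units: -165 mm / 400 = -0.4125, -150 mm / 400 = -0.375.

Call:
send_rows:
  rows: "0 0 0 0.01 0 0 -1; 0 0 0 0.03 0 0 -1; 0 0 0 0.0425 0 -0.02 -1; 0 0 0 0.0425 0 -0.075 -1; 0 0 0 0.0425 0 -0.15 -1; 0 0 0 0.0425 0 -0.275 -1; 0 0 0 0.0425 0 -0.375 -1; 0 0 0 0.0425 0 -0.4125 -1"

```text
time: 34.6
eef_pos: [0.6313, 0.0162, 0.2836]
tcp_rot: [0.735, 0.678, 0.002, 0.003]
contact_force: [-0.5, -0.6, -1.5]
opening: 0.002
finger_force: 0.0
```

To row units: -220 mm / 400 = -0.55, -200 mm / 400 = -0.5.

Call:
send_rows:
  rows: "0 0 0 -0.05 0 0 -1; 0 0 0 -0.15 0 0 -1; 0 0 0 -0.275 0 0 -1; 0 0 0 -0.4 0 0 -1; 0 0 0 -0.5 0 0 -1; 0 0 0 -0.55 0 0 -1; 0 0 0 -0.55 0 0 -1; 0 0 0 -0.55 0 0 -1"

```text
time: 35.6
eef_pos: [0.6119, -0.2017, 0.2786]
tcp_rot: [0.735, 0.678, 0.0, -0.001]
contact_force: [0.5, -0.5, 0.7]
opening: 0.001
finger_force: 0.0
```

Run:
```python
from h import *
st(); p=ctrl.read_camera("top"); c=p["color"][155:305,235:435]; cv2.imwrite("pics/c5.png",cv2.resize(cv2.cvtColor(c,cv2.COLOR_RGB2BGR),None,fx=4,fy=4,interpolation=cv2.INTER_CUBIC))
```

```text
t 35.6 tcp [ 611.9 -201.7  278.6] jig [  32.6 -313.5] yaw_y vs jig -88.26 F jig [ 0.55 -0.44  0.66] op 0.001
```

View pics/c5.png

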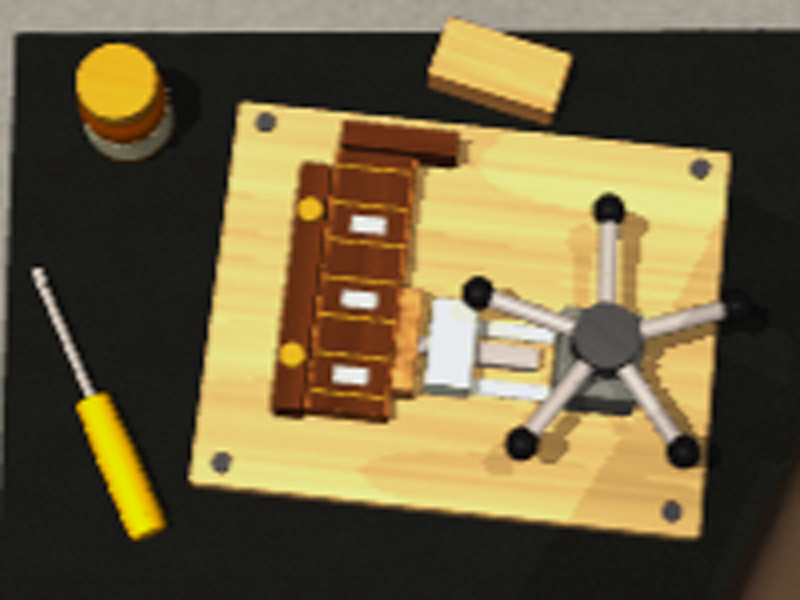

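The blank is against the fence (edge about x=330) and the jaw pad (408,345) is against the blank. The jar, screwdriver and block haven't moved. The inlay shift hints at a small set-back from the stop, so I'll measure it to sub-pixel.

Run:
```python
from h import *
p=ctrl.read_camera("top")
def inl(f):
    im=cv2.imread("pics/"+f).astype(float); out=[]
    g=im.min(2); sub=g[170:420,310:400]
    n,l,s,c=cv2.connectedComponentsWithStats((sub>110).astype(np.uint8))
    for i in range(1,n):
        if s[i,4]>250:
            w=np.where(l==i,sub-90,0); yy,xx=np.mgrid[:sub.shape[0],:sub.shape[1]]; x=(w*xx).sum()/w.sum()+310; y=(w*yy).sum()/w.sum()+170
            # cv2.resize x4 centre convention
            q=unproj(p,235+(x-1.5)/4,155+(y-1.5)/4,.046)*1000; out.append((Rm.T@(q[:2]-o)).round(2).tolist())
    return out
for f in ["crop.png","c2.png","c3.png","c4.png","c5.png"]: print(f,inl(f))
# stop top near-edge profile
for f in ["c3.png","c5.png"]:
    im=cv2.imread("pics/"+f); 
    for x in (350,375,400): print(f,x,im[140:176:3,x].sum(1).tolist())
```

```text
crop.png [[79.5, 31.58], [19.37, 23.73], [-32.63, 23.53], [-82.08, 24.6]]
c2.png [[35.8, 24.52]]
c3.png [[50.54, 23.9], [-1.05, 24.14], [-53.35, 23.47]]
c4.png [[50.53, 23.92], [-1.32, 23.67], [-53.42, 23.48]]
c5.png [[48.94, 32.08], [-3.24, 32.2], [-55.14, 32.43]]
c3.png 350 [198, 142, 88, 177, 213, 231, 255, 283, 309, 277, 220, 226]
c3.png 375 [179, 180, 164, 99, 141, 186, 178, 168, 330, 331, 166, 175]
c3.png 400 [179, 183, 174, 133, 143, 173, 189, 188, 176, 258, 339, 214]
c5.png 350 [190, 145, 76, 88, 143, 176, 167, 156, 294, 301, 168, 173]
c5.png 375 [175, 179, 160, 75, 111, 172, 186, 184, 174, 267, 352, 215]
c5.png 400 [181, 179, 166, 139, 87, 109, 180, 175, 167, 205, 252, 229]
```

Run:
```python
from h import *
s=st(); p=ctrl.read_camera("wrist"); E=np.linalg.inv(p["extrinsics"]); m=R.from_quat(s["tcp_rot"])
print("cam in tool mm",m.inv().apply(E[:3,3]-s["eef_pos"])*1000,"axis in tool",m.inv().apply(E[:3,2]),p["fx"])
off=m.inv().apply(E[:3,3]-s["eef_pos"])*1000
# keep yaw; camera over jig (85,30)
w=np.append(Rm@np.array([85,30])+o,0)-E[:3,3]*1000; print("shift tool",m.inv().apply(w).round(1))
```

```text
t 35.7 tcp [ 612.2 -201.3  279.2] jig [  32.9 -313.1] yaw_y vs jig -88.2 F jig [-0.68 -0.16 -0.17] op 0.002
cam in tool mm [  70.95459954    0.50834406 -121.19352394] axis in tool [-2.79342864e-01 -1.48544700e-04  9.60191409e-01] 371.64829954431775
shift tool [270.2  62.5 400.5]
```

To row units: 265 mm / 400 = 0.6625, 250 mm / 400 = 0.625.

Call:
send_rows:
  rows: "0 0 0 0.05 0.0125 0 -1; 0 0 0 0.1625 0.0375 0.0125 -1; 0 0 0 0.2875 0.0675 0.0375 -1; 0 0 0 0.4125 0.0975 0.075 -1; 0 0 0 0.5375 0.125 0.1125 -1; 0 0 0 0.625 0.145 0.15 -1; 0 0 0 0.6625 0.155 0.175 -1; 0 0 0 0.6625 0.155 0.175 -1"

```text
time: 36.75
eef_pos: [0.6948, 0.0578, 0.2081]
tcp_rot: [0.735, 0.679, -0.001, -0.001]
contact_force: [-0.2, -0.9, 0.7]
opening: -0.0
finger_force: 0.0
```

Run:
```python
from h import *
s=st(); ctrl.read_camera("wrist"); p=ctrl.read_camera("wrist")
def fp(xy,z):
    E=p["extrinsics"]; w=np.append((Rm@np.array(xy)+o)/1000,z/1000); q=E[:3,:3]@w+E[:3,3]; t=np.arctan2(np.hypot(q[0],q[1]),q[2]); k=p["fx"]*t/np.hypot(q[0],q[1]); return np.array((q[0]*k+p["cx"],q[1]*k+p["cy"]))
a=fp((99,16),47); print("pt",a,"px per mm x",fp((100,16),47)-a)
x,y=a.astype(int); x=min(max(x,60),580); y=min(max(y,45),435); c=p["color"][y-45:y+45,x-60:x+60]
print("crop origin",x-60,y-45); cv2.imwrite("pics/w3.png",cv2.resize(cv2.cvtColor(c,cv2.COLOR_RGB2BGR),None,fx=6,fy=6,interpolation=cv2.INTER_CUBIC)); save(p,"w3full.png")
```

```text
t 36.75 tcp [694.8  57.8 208.1] jig [ 86.3 -46.5] yaw_y vs jig -88.17 F jig [-0.14 -0.88  0.73] op -0.0
pt [337.30414482 153.7536639 ] px per mm x [1.32183322 0.05253138]
crop origin 277 108
```

View pics/w3.png

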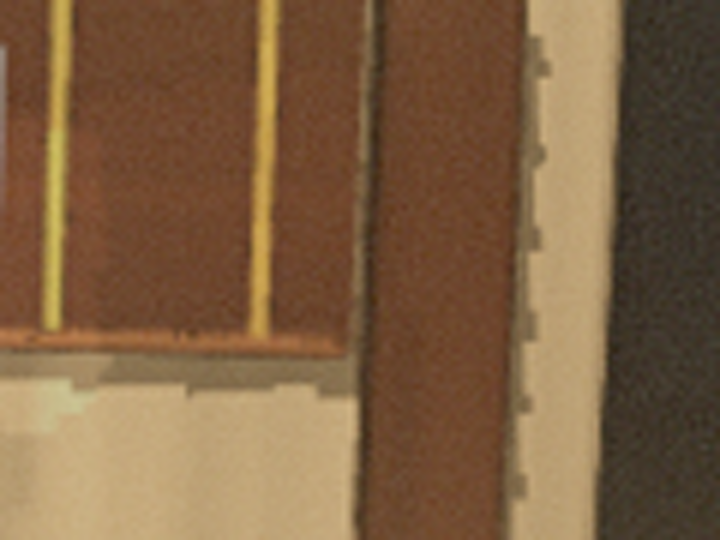

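The close view shows the blank's end at x≈348 and the stop face at x≈360 (crop ×6, 1.3 px/mm), a gap of about 1.5 mm. That is well inside the 4 mm limit and parallel to the stop. Handing in.

```bash
python3 -c "
from h import *
print(ctrl.sign_off())"
```

```text
the job is handed in; nothing more can be done
None
```

The job is handed in with the blank clamped at an estimated 43 N along the fence, but it sits about 1.5 mm off the end stop (4 mm allowed): it touched the stop before clamping and slipped back as the jaw closed.

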